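# Sieve the small grinding balls out of the large ones

## Robot

A 6-joint arm with a two-finger parallel gripper is mounted at the origin on a cart in front of the work surface, level with it; the furniture and walls round the work are solid. World frame = base frame: x ahead of the robot, y to its left, z up, the work surface at z = 0. Lengths are in m, angles in rad, forces in N, time in s.
With the tool pointing down it reaches from about 0.35 to 0.775 m from the base axis. Payload 7.3 kg.
Tool frame: the origin (TCP) lies at the very end of the fingers, on their centre line; the grasp point (between the pads) lies 19 mm behind it; z points along the fingers, y is the direction in which the jaws open and shut (so a half turn about z gives the same grasp; the last joint's range is limited). The gripper opens to 92 mm and grips with 3 to 60 N. Pads are 19 mm wide; open, the fingers measure 130 mm over their backs; the gripper's body (75 mm by 190 mm) begins 47 mm behind the grasp point.
Start: joints at [1.09, 0.342, 1.524, -0, 1.275, -0.146], TCP at [0.172, 0.496, 0.227] pointing down, gripper open.
Joint ranges: [-2.53, 2.53], [-0.77, 2.02], [0.04, 2.7], [-1, 4.14], [0.28, 2.66], [-3.11, 3.11]. Speed limits (rad/s): [2.57, 2.57, 3.14, 3.14, 3.14, 3.14].

## Interface

Orientations are given as [roll, pitch, yaw] about the fixed x, y, z axes, in that order (R = Rz(yaw) Ry(pitch) Rx(roll)).
In Python, from cell import robot gives the robot as it stands.
- The arm moves only by the shell command python3 -m pendant 'ROWS' [OPENING] [FORCE]. ROWS is JSON, a list of rows, each a list of 2 entries, a list of its own where there are three numbers: the shift along the tool's x, y, z in mm, then the turn about the tool's z in degrees. In form: [[[x, y, z], turn], ...]. A call has 1 to 10 rows; each row is the pose to reach, as a shift and turn from the pose measured when the call began, along the tool's axes at that moment; what a row does not reach only later rows make up. A row lasts 1/12 s, in which the tool goes at most 41.7 mm and 7.16 degrees, less where a joint would pass 70% of its speed; a pose out of reach is approached as far as the arm can. A call with a gripper value outside its range is refused whole. OPENING is the opening, from 0 (shut) to 1 (fully open), set as the call begins (- or left out, the last holds). The fingers move at their own pace and stop on an object; FORCE is the grip in N (left out, the last holds). Time passes only in rows, so rows that repeat a pose let the fingers close. It gives the time, the measured TCP pose, the force and the opening at its end, in the units of the state.
- robot.observe(): the state, without advancing time (a new reading comes with each control period).
- robot.read_camera(name): name is "scene" or "top" or "wrist"; returns the picture (480x640x3 uint8, red, green, blue); there is no depth.
- robot.calibration(name): a dict with "vfov" (degrees; the focal length in pixels is half the picture's height over the tangent of half this angle, whatever the lens; pixels are square), "cx", "cy" (the principal point, pixels), "rvec" (rotation vector, rad) and "tvec" (3), from world to camera coordinates, as OpenCV has them. Camera axes: x right, y down, z forward; pixel columns grow to the right and rows downward; lengths in m; the calibration is good to about 2 mm. A picture is of the moment at which its call begins: read the wrist's pose just before it. calibration takes no time and is no camera call; for the wrist camera it gives the pose at the moment of the call.
- robot.hand_in(): hands the job in, once; it reports no verdict.
Trained networks look in the newest picture that a camera, given by its name, has taken for a name from the list of things; names that differ only in an ending like _2 or _b are one class to them, and where a whole thing is asked for, a point or a joint stands for the part that bears it (a point fixed in the world has none). Each returns a list of dicts, best first, with "p" (0 to 1); they miss things now and then, are a little off and sometimes report something else, mostly with a low value. They report only what shows in the picture. A call takes as long as a camera call.
- robot.find_in(camera, query): "xy" ([column, row] as shares, 0 to 1, of the picture: columns of its width, rows of its height, amid what is visible of it).
The state is a dict: "time": time; "qpos": joint angles; "qvel": joint speeds; "joint_efforts": joint torques, N m; "tool_pos": TCP position; "tool_rot": TCP orientation; "contact_force": force on the tool from outside, world axes, zero at the start; "torque": the same for the moment, N m; "opening": finger opening in m.
Only numpy, scipy, OpenCV 4.12 (cv2) and the standard library are available. Lean on these libraries where they do the work, as an engineer would, in place of code of your own. Each camera call takes 0.05 s, during which the arm holds its last target.

## Task

Sort the grinding balls: take the sieve by its black grip and, keeping it down on the deck of the sorting box, shake it side to side, running it up against the rubber stop at each end at least twice, each time until you feel it press on the rubber (some 5 N is enough, never over 20 N), until all five small balls have dropped through into the trough. Then lift the sieve with the three large balls in it across to the blue wash tray, seat it fully and level inside the rim without forcing it, and let go. Leave the bottle and the beaker where they stand.

Things in the scene. Friction and masses are not known exactly. Their poses are not given: they have to be found in the camera images.
- catch_box: White sorting box with a dark steel deck on top, fixed, 250 (its y) x 112 (x) x 62 mm; origin under its centre, z up, -x its front. The deck is flat, 62 mm up. A guide rail 18 mm high runs along y at each long edge; 99 mm clear between the rails. A chute under the mouth leads to an open trough on the front (x -100 to -54, y -42 to 42 mm, rim 30 mm high).
- mouth (a point): Centre of the chute mouth in the middle of the deck, at deck height: an opening 40 mm along the box's y and 84 mm along x. The sieve's end slots come over it only when the sieve is 17 mm or more off the middle.
- left_stop: Aluminium bracket fixed at the +y end of the deck; origin on the deck 114 mm from the box's centre. Its screw carries a rubber tip 28 mm above the deck. The screw's setting varies and is not measured: the tip's face is 78 to 94 mm from the box's centre, so the sieve meets it 18 to 34 mm off the middle. The rubber gives about 0.2 mm per newton for 4 mm, then is solid.
- right_stop: The same kind of stop at the -y end of the deck, its screw set independently of the other.
- sieve: Loose steel hand sieve, outside 96 (its x) x 120 (y) x 34 mm, about 0.35 kg plus 0.25 kg of balls; origin under its floor's centre. Stands on the deck between the rails (1.5 mm play each), its y along the box's. Floor 5 mm thick: 4 slots along x, 15 wide, 78 long, at y = -35, -14, 14, 35; a solid strip 14.5 wide at each y end. A small ball in a slot stands on the deck and is dragged along.
- sieve_grip (a point): Centre of the sieve's black grip, 56 (sieve x) x 18 (sieve y) x 26 mm, on a steel bail over the middle of the sieve, 62 mm above the sieve's underside; bail and grip run along the sieve's x.
- wash_tray: Shallow blue plastic tray, fixed, inside 101 (its x) x 125 (y) mm, floor 4 mm thick; rim upright to 14 mm, then flared to 24 mm (9 mm wider per side) as a lead-in. Origin under its centre. The sieve fits with 2.5 mm play all round, long side along the tray's y, either way round; its underside is then 4 mm above the worktop.
- wash_bottle: White squeeze bottle with a red spout, 67 x 104 x 181 mm, loose; origin under its centre. A bystander.
- glass_beaker: Glass beaker, 73 x 79 x 95 mm, loose; origin under its centre. A bystander.
- large_1_center (a point): Centre of a large dark metal grinding ball, 20 mm diameter, 62 g; starts in the sieve. Too large for the slots.
- large_2_center (a point): Centre of a large dark metal grinding ball, 20 mm diameter, 62 g; starts in the sieve. Too large for the slots.
- large_3_center (a point): Centre of a large dark metal grinding ball, 20 mm diameter, 62 g; starts in the sieve. Too large for the slots.
- small_1_center (a point): Centre of a small bright metal grinding ball, 12 mm diameter, 13.5 g; starts on a solid end strip of the sieve's floor. Rolls easily.
- small_2_center (a point): Centre of a small bright metal grinding ball, 12 mm diameter, 13.5 g; starts on a solid end strip of the sieve's floor. Rolls easily.
- small_3_center (a point): Centre of a small bright metal grinding ball, 12 mm diameter, 13.5 g; starts on a solid end strip of the sieve's floor. Rolls easily.
- small_4_center (a point): Centre of a small bright metal grinding ball, 12 mm diameter, 13.5 g; starts on a solid end strip of the sieve's floor. Rolls easily.
- small_5_center (a point): Centre of a small bright metal grinding ball, 12 mm diameter, 13.5 g; starts on a solid end strip of the sieve's floor. Rolls easily.

How it is judged:
By the outcome, as a careful person would: the job done as asked, in the order asked, and still so for the second after the job is handed in, with the robot touching nothing.
It also fails if it takes over 64 s, if anything falls off the work surface, if the arm or the gripper's body presses on something with over 40 N, if the wrist force passes 120 N, or if a joint passes its speed limit or range.

## Working session

There is one attempt and no reset: what is moved stays moved. The work goes in short steps, Python scripts to look and compute and a shell command to move; the robot and the scene stay as the last step left them, time stands still between calls to the robot, and variables do not carry over. Pictures are saved under pics/ and viewed, and the job is handed in when it is done.

```bash
ls; mkdir -p pics
python3 - <<'E'
from cell import robot
import cv2
print(robot.observe())
for c in ["scene","top","wrist"]:
    im=robot.read_camera(c); cv2.imwrite(f"pics/{c}0.png",im[:,:,::-1]); print(c,robot.calibration(c))
E
```

```text
pics
{'time': 0.0, 'qpos': array([ 1.09002671e+00,  3.42717905e-01,  1.52502899e+00, -2.72111848e-05,
        1.27540996e+00, -1.45975169e-01]), 'qvel': array([ 0.00014427, -0.00030205, -0.00051707, -0.00013881, -0.00089347,
       -0.00059325]), 'joint_efforts': array([ 2.16288463e-04, -4.31235695e+01, -2.44220817e+01,  7.18708173e-02,
        5.56337577e-02, -1.20678492e-04]), 'tool_pos': array([0.1722811 , 0.49548516, 0.22604329]), 'tool_rot': array([-3.14004130e+00, -2.01781621e-04,  2.80680599e+00]), 'contact_force': array([ 0.47866271, -0.63642748,  0.05511571]), 'torque': array([-0.05845778,  0.0309605 ,  0.01051491]), 'opening': 0.09185993305398181}
scene {'vfov': 52.76140680341865, 'cx': 321.2141864215751, 'cy': 235.17922605170892, 'rvec': array([ 2.2437341 , -0.91658874,  0.37336195]), 'tvec': array([-0.38874236,  0.34726533,  1.22632291])}
top {'vfov': 51.68797202698502, 'cx': 317.11471905319587, 'cy': 237.7103518070657, 'rvec': array([ 2.16491046, -2.05174123,  0.21531873]), 'tvec': array([-0.02079366,  0.58529611,  1.23287313])}
wrist {'vfov': 68.57222167928285, 'cx': 312.87685873828764, 'cy': 241.22812054256286, 'rvec': array([-2.3653563, -1.6791893, -0.2388973]), 'tvec': array([-0.52469852, -0.03458099,  0.38965928])}
```

View pics/scene0.png

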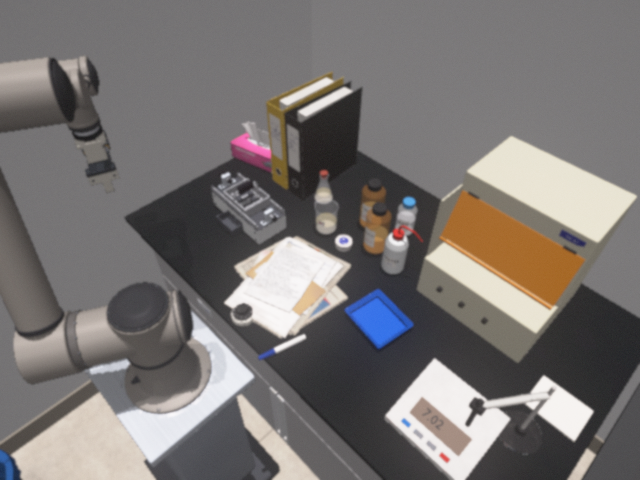

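View pics/top0.png

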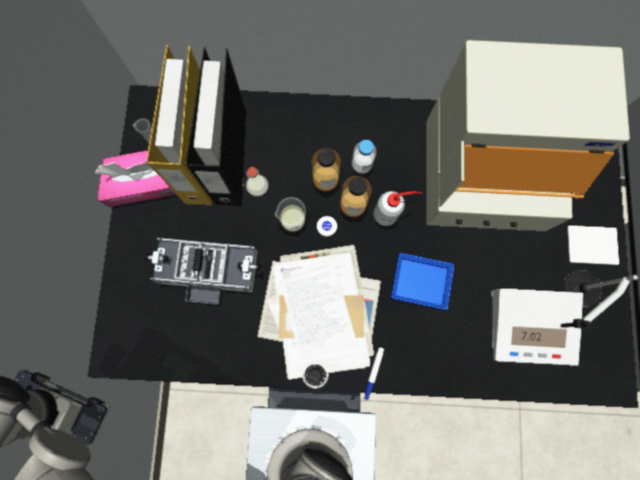

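View pics/wrist0.png

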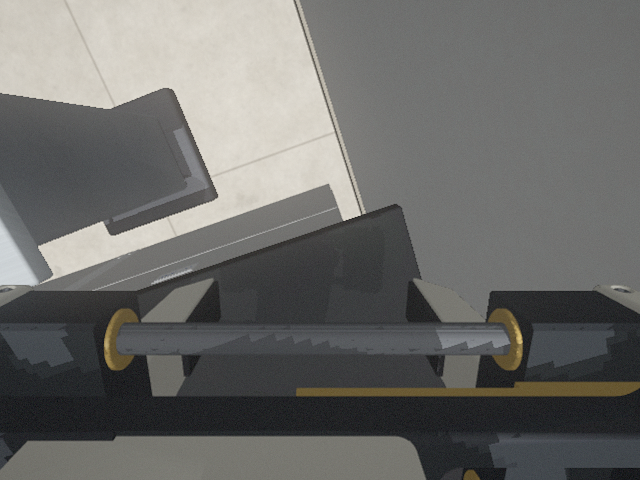

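The top view shows the sorting box around (204,265), with the grip near (200,262) and the trough below it at (203,296). The blue tray is at (423,281), the bottle at (390,207) and the beaker at (290,215). Next I'll measure positions.

```bash
cat > h.py <<'E'
import numpy as np, cv2
from cell import robot
def K(c):
    f=240/np.tan(np.radians(c['vfov'])/2); return np.array([[f,0,c['cx']],[0,f,c['cy']],[0,0,1]])
def toplane(c,uv,z):
    R=cv2.Rodrigues(c['rvec'])[0]; o=-R.T@c['tvec']
    d=R.T@np.linalg.inv(K(c))@np.array([uv[0],uv[1],1.]); return o+d*(z-o[2])/d[2]
def proj(c,P):
    return cv2.projectPoints(np.array(P,float).reshape(-1,3),c['rvec'],c['tvec'],K(c),None)[0].reshape(-1,2)
def crop(src,x0,y0,x1,y1,out,s):
    im=cv2.imread(src)[y0:y1,x0:x1]; cv2.imwrite(out,cv2.resize(im,None,fx=s,fy=s,interpolation=cv2.INTER_CUBIC))
E
python3 - <<'E'
from h import *
crop('pics/top0.png',140,230,270,310,'pics/boxc.png',6)
crop('pics/top0.png',380,240,470,320,'pics/trayc.png',7)
c=robot.calibration('top')
for q,z in [('sieve_grip',.124),('wash_tray',.01),('catch_box',.062),('mouth',.062),('left_stop',.08),('right_stop',.08)]:
    for r in robot.find_in('top',q)[:2]:
        uv=np.array(r['xy'])*[640,480]; print(q,r['p'],uv,toplane(c,uv,z))
E
```

```text
sieve_grip 0.42 [195.52 261.6 ] [0.49634975 0.30508765 0.124     ]
wash_tray 0.89 [422.592 279.312] [ 0.49814493 -0.27616277  0.01      ]
catch_box 0.94 [212.8   271.104] [0.48329221 0.2739889  0.062     ]
mouth 0.58 [210.816 273.984] [0.47558616 0.27835604 0.062     ]
left_stop 0.82 [156.8   257.712] [0.5075754  0.41604426 0.08      ]
left_stop 0.27 [389.504 207.312] [ 0.67265073 -0.17370783  0.08      ]
right_stop 0.74 [208.32  255.984] [0.51908251 0.28524601 0.08      ]
right_stop 0.65 [250.112 267.504] [0.49520704 0.17627849 0.08      ]
```

View pics/boxc.png

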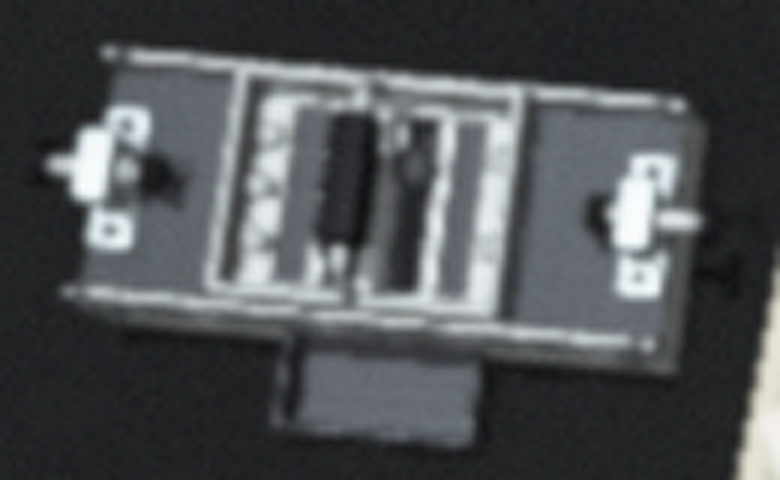

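View pics/trayc.png

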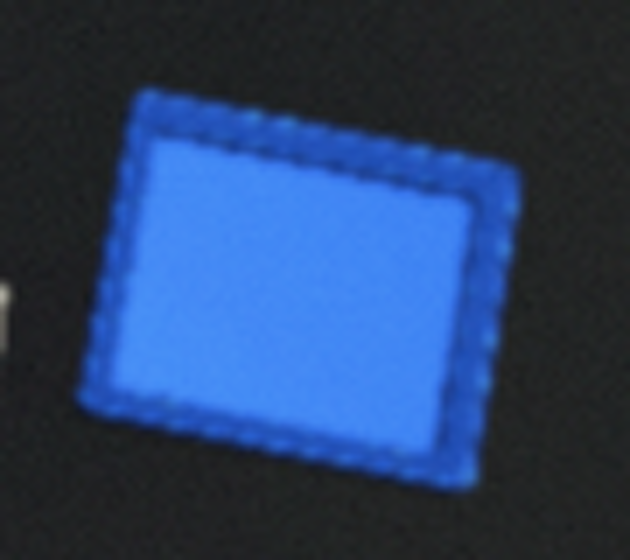

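```bash
cat >> h.py <<'E'
from scipy.optimize import least_squares
def fit(c,uv,P,x0):
    P=np.array(P,float);uv=np.array(uv,float)
    def W(x):
        cs,sn=np.cos(x[2]),np.sin(x[2]); return np.c_[x[0]+cs*P[:,0]-sn*P[:,1],x[1]+sn*P[:,0]+cs*P[:,1],P[:,2]]
    r=least_squares(lambda x:(proj(c,W(x))-uv).ravel(),x0,x_scale=[.01,.01,.1]); return r.x,np.round(r.fun.reshape(-1,2),1)
E
python3 - <<'E'
from h import *
c=robot.calibration('top')
o=np.array([140,230])
uv=np.array([(110,52),(685,105),(68,292),(652,345)])/6+o
P=[(.05275,.125,.08),(.05275,-.125,.08),(-.05275,.125,.08),(-.05275,-.125,.08)]
print(fit(c,uv,P,[.48,.27,0]))
# sieve rim corners: (240,72),(522,92),(495,315),(210,285)
uv=np.array([(240,72),(522,92),(495,315),(210,285)])/6+o
P=[(.047,.059,.096),(.047,-.059,.096),(-.047,-.059,.096),(-.047,.059,.096)]
print(fit(c,uv,P,[.48,.27,0]))
a=toplane(c,np.array([357,115])/6+o,.137);b=toplane(c,np.array([338,245])/6+o,.137);print('grip',a,b,(a+b)/2,np.degrees(np.arctan2(a[1]-b[1],a[0]-b[0])))
o=np.array([380,240])
uv=np.array([(140,90),(520,165),(475,490),(82,400)])/7+o
x,y=.0505+.009+.002,.0625+.009+.002
P=[(x,y,.024),(x,-y,.024),(-x,-y,.024),(-x,y,.024)]
print(fit(c,uv,P,[.48,-.27,0]))
uv=np.array([(150,140),(472,205),(432,455),(115,388)])/7+o
x,y=.0505,.0625
P=[(x,y,.004),(x,-y,.004),(-x,-y,.004),(-x,y,.004)]
print(fit(c,uv,P,[.48,-.27,0]))
E
```

```text
(array([ 0.50061723,  0.29686318, -0.04052672]), array([[-0.5, -0.5],
       [ 0.1, -0.3],
       [-0.2,  0.2],
       [ 0.6,  0.6]]))
(array([ 0.50103927,  0.29816401, -0.03129489]), array([[ 0.5, -0.5],
       [-0.3,  0. ],
       [-0.4, -0.3],
       [ 0.2,  0.7]]))
grip [0.52555633 0.2952545  0.137     ] [0.47199852 0.29742881 0.137     ] [0.49877743 0.29634165 0.137     ] -2.3247879995496143
(array([ 0.4927579 , -0.27552412, -0.15554169]), array([[ 0.1, -0.3],
       [ 0.2,  0.3],
       [-0.5, -0.5],
       [ 0.2,  0.6]]))
(array([ 0.49088841, -0.27517476, -0.14705963]), array([[ 0.4, -0.6],
       [ 0.2, -0.7],
       [ 0.3,  0.5],
       [-0.9,  0.7]]))
```

```bash
cat >> h.py <<'E'
def Rt(s): return __import__('scipy.spatial.transform',fromlist=['Rotation']).Rotation.from_euler('xyz',s['tool_rot']).as_matrix()
def go(p,yaw):
    s=robot.observe(); R=Rt(s); sh=R.T@(np.array(p)-s['tool_pos'])*1000
    dy=(yaw-s['tool_rot'][2]+np.pi)%(2*np.pi)-np.pi
    print('t',round(s['time'],2),'pos',s['tool_pos'].round(4),'rot',s['tool_rot'].round(4),'F',s['contact_force'].round(1),'op',round(s['opening'],4)); print('shift',sh.round(1),'turn',round(-np.degrees(dy),2))
E
python3 - <<'E'
from h import *
go([.499,.297,.24],np.pi-.0405)
c=robot.calibration('wrist');R=cv2.Rodrigues(c['rvec'])[0];s=robot.observe();print(Rt(s).T@(-R.T@c['tvec']-s['tool_pos']), Rt(s).T@R.T)
c=robot.calibration('top'); print(toplane(c,(190,204),0),toplane(c,(240,204),0))
E
```

```text
t 0.45 pos [0.1725 0.4958 0.2267] rot [-3.1415  0.      2.8068] F [ 0.1 -0.1  0.3] op 0.0916
shift [-373.7  -80.5  -13.3] turn -16.86
[ 7.49624391e-02  8.48700869e-05 -1.57347078e-01] [[-1.36716614e-03 -9.60105749e-01 -2.79633833e-01]
 [ 9.99998814e-01 -1.51082351e-03  2.98196443e-04]
 [-7.08777487e-04 -2.79633094e-01  9.60106677e-01]]
[0.67517849 0.36907669 0.        ] [0.68263788 0.23037544 0.        ]
```

```bash
python3 -m pendant '[[[-35,-8,-3],-5],[[-75,-16,-6],-11],[[-115,-25,-13],-17],[[-155,-34,-13],-17],[[-195,-42,-13],-17],[[-235,-51,-13],-17],[[-275,-59,-13],-17],[[-315,-68,-13],-17],[[-352,-76,-13],-17],[[-374,-80,-13],-17]]' 1
python3 -m pendant '[[[0,0,0],0],[[0,0,0],0]]'
python3 - <<'E'
from h import *
go([.499,.297,.105],np.pi-.0405)
im=robot.read_camera('wrist'); cv2.imwrite('pics/w1.png',im[:,:,::-1])
c=robot.calibration('wrist'); print(c)
for q,z in [('sieve_grip',.137),('mouth',.062),('left_stop',.08),('right_stop',.08),('small_1_center',.073),('large_1_center',.077)]:
    for r in robot.find_in('wrist',q)[:5]:
        uv=np.array(r['xy'])*[640,480]; print(q,r['p'],uv.round(),toplane(c,uv,z).round(4))
E
```

```text
time: 1.28
tool_pos: [0.5025, 0.2947, 0.2395]
tool_rot: [-3.141, 0.001, 3.101]
contact_force: [-1.2, -0.1, -0.1]
opening: 0.0919
time: 1.45
tool_pos: [0.5034, 0.2936, 0.2389]
tool_rot: [-3.141, 0.0, 3.098]
contact_force: [0.4, 0.4, -0.9]
opening: 0.0918
t 1.45 pos [0.5034 0.2936 0.2389] rot [-3.1406e+00  2.0000e-04  3.0981e+00] F [ 0.4  0.4 -0.9] op 0.0918
shift [  4.6   3.3 133.9] turn -0.17
{'vfov': 68.57222167928285, 'cx': 312.87685873828764, 'cy': 241.22812054256286, 'rvec': array([-2.1108704 , -2.02168451, -0.28809405]), 'tvec': array([-0.31581457, -0.50852705,  0.26489786])}
sieve_grip 0.22 [303. 237.] [0.4991 0.2872 0.137 ]
mouth 0.88 [317. 190.] [0.4742 0.2992 0.062 ]
mouth 0.44 [195. 224.] [0.5024 0.179  0.062 ]
left_stop 0.88 [446. 220.] [0.5041 0.4169 0.08  ]
right_stop 0.67 [197. 223.] [0.4978 0.1874 0.08  ]
right_stop 0.39 [305. 238.] [0.5163 0.2863 0.08  ]
small_1_center 0.69 [373. 198.] [0.4823 0.3507 0.073 ]
large_1_center 0.51 [338. 198.] [0.4807 0.3188 0.077 ]
```

View pics/w1.png

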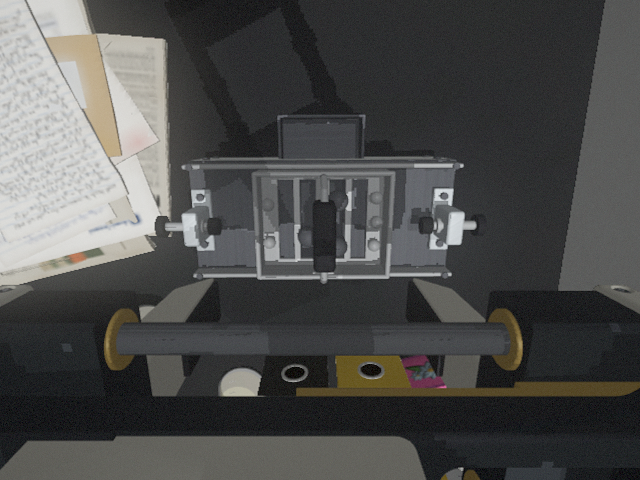

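Run:
```python
from h import *
crop('pics/w1.png',150,105,490,290,'pics/w1c.png',2.35)
```

```text
(no output)
```

View pics/w1c.png

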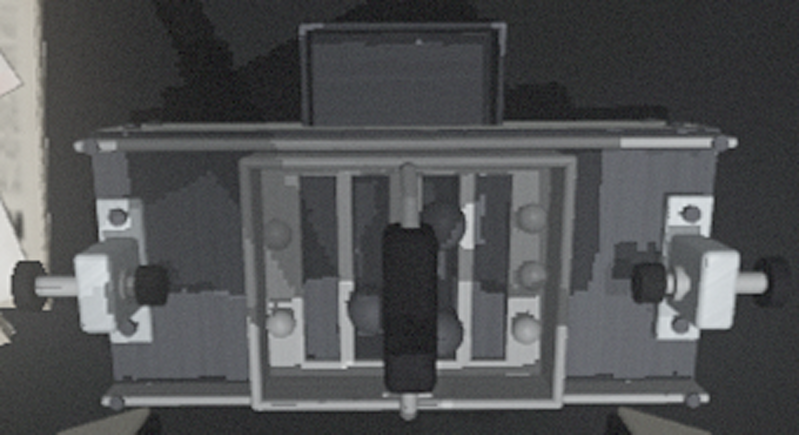

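Run:
```python
from h import *
c=robot.calibration('wrist')
o=np.array([150,105]);s=2.35
f=lambda l:np.array(l,float)/s+o
P=[(.05275,.125,.08),(.05275,-.125,.08),(-.05275,.125,.08),(-.05275,-.125,.08)]
print('box',fit(c,f([(708,400),(102,401),(737,143),(76,146)]),P,[.5,.29,0]))
P=[(.048,.060,.096),(.048,-.060,.096),(-.048,-.060,.096),(-.048,.060,.096)]
x,r=fit(c,f([(562,408),(252,410),(240,156),(577,156)]),P,[.5,.29,0]);print('sieve',x,r)
g=[toplane(c,q,.137) for q in f([(383,308),(437,308),(410,226),(410,392)])]
print('grip',np.array(g).round(4))
print('tips',toplane(c,f([167,285]),.09),toplane(c,f([632,283]),.09))
```

```text
box (array([ 0.50276155,  0.30446194, -0.03724814]), array([[ 0.4,  1.2],
       [-0.3,  1.5],
       [ 0.9, -0.8],
       [-1. , -1.2]]))
sieve [ 0.50233019  0.30483328 -0.03759692] [[-0.7 -0.7]
 [ 0.7 -1.2]
 [ 0.5  0.9]
 [-0.5  0.5]]
grip [[0.4985 0.2957 0.137 ]
 [0.4992 0.3133 0.137 ]
 [0.4719 0.3054 0.137 ]
 [0.5281 0.3036 0.137 ]]
tips [0.49907712 0.21312355 0.09      ] [0.5054636  0.39056834 0.09      ]
```

```bash
python3 -m pendant '[[[4,7,40],0],[[4,7,60],0],[[4,7,60],0],[[4,7,60],0]]'
python3 - <<'E'
from h import *
go([.499,.300,.105],np.pi-.0405)
c=robot.calibration('wrist')
im=robot.read_camera('wrist'); cv2.imwrite('pics/w2.png',im[:,:,::-1])
crop('pics/w2.png',150,55,490,290,'pics/w2c.png',2.35)
np.save('c2.npy',c)
im=robot.read_camera('top');crop_=cv2.imwrite('pics/top2.png',im[:,:,::-1]);crop('pics/top2.png',100,200,280,320,'pics/top2c.png',4)
go([.499,.300,.105],np.pi-.0405)
E
```

```text
time: 2.13
tool_pos: [0.4973, 0.3029, 0.1796]
tool_rot: [-3.14, -0.0, 3.103]
contact_force: [0.9, 1.1, 0.3]
opening: 0.0916
t 2.13 pos [0.4973 0.3029 0.1796] rot [-3.1403e+00 -4.0000e-04  3.1034e+00] F [0.9 1.1 0.3] op 0.0916
shift [-1.8 -2.7 74.6] turn 0.13
t 2.23 pos [0.4988 0.3032 0.1816] rot [3.1408 0.0038 3.1029] F [0.3 0.2 0.1] op 0.0919
shift [-0.  -3.2 76.6] turn 0.1
```

View pics/w2c.png

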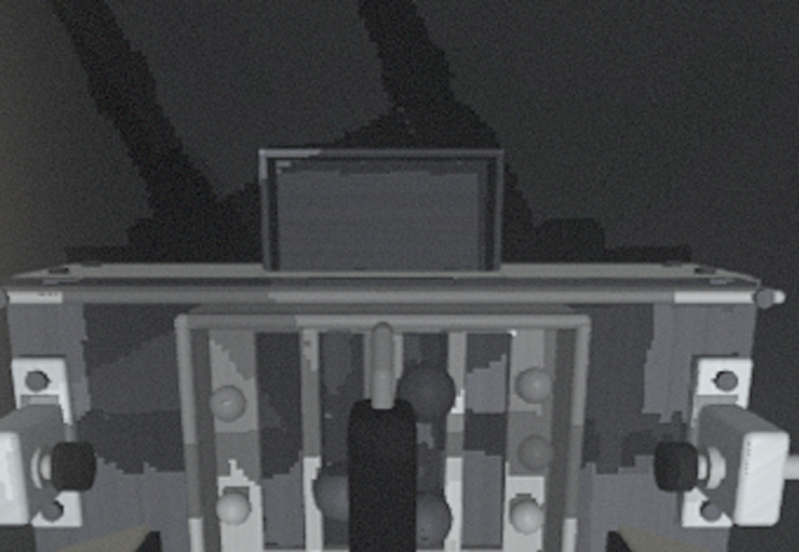

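View pics/top2c.png

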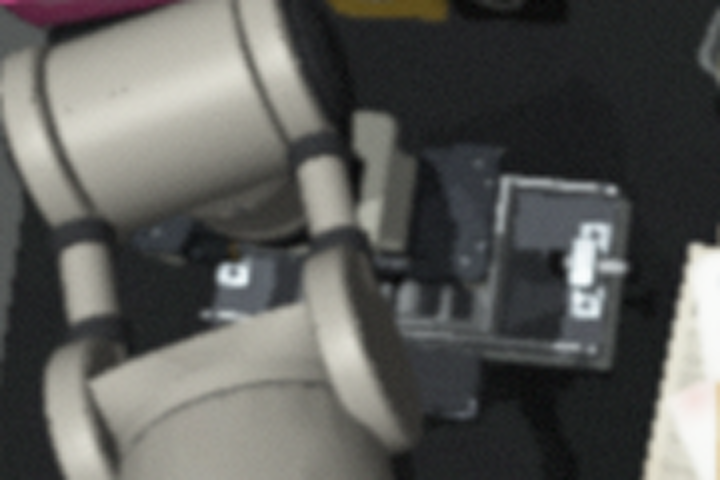

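Run:
```python
from h import *
c=np.load('c2.npy',allow_pickle=True).item()
o=np.array([150,55]);s=2.35
f=lambda l:np.array(l,float)/s+o
for q in [(348,470),(416,470)]: print(toplane(c,f(q),.137))
a,b=toplane(c,f((95,467)),.09),toplane(c,f((655,466)),.09);print('tips',a,b)
for q in [(182,318),(590,318)]: print('corner',toplane(c,f(q),.096))
for q in [(3,297),(770,297)]: print('railend',toplane(c,f(q),.08))
for q in [(262,152),(503,152)]: print('trough',toplane(c,f(q),.03))
print(K(c)[0,0])
```

```text
[0.48883529 0.29431194 0.137     ]
[0.48951369 0.31160983 0.137     ]
tips [0.50032482 0.21218627 0.09      ] [0.50688728 0.38792994 0.09      ]
corner [0.45398994 0.24601813 0.096     ]
corner [0.45866448 0.36467354 0.096     ]
railend [0.44745975 0.18757059 0.08      ]
railend [0.45677054 0.42377141 0.08      ]
trough [0.40566635 0.26391811 0.03      ]
trough [0.40901211 0.34847087 0.03      ]
352.01011271114044
```

```bash
python3 -m pendant '[[[-1,0,30],0],[[-1,0,55],0],[[-1,0,70],0],[[-1,0,76],0],[[-1,0,76],0],[[-1,0,76],0]]'
python3 - <<'E'
from h import *
go([.500,.3033,.105],np.pi-.0385)
c=robot.calibration('wrist')
im=robot.read_camera('wrist'); cv2.imwrite('pics/w3.png',im[:,:,::-1])
E
```

```text
time: 2.73
tool_pos: [0.5011, 0.3036, 0.1072]
tool_rot: [3.14, 0.006, 3.103]
contact_force: [0.6, -0.8, -0.0]
opening: 0.0914
t 2.73 pos [0.5011 0.3036 0.1072] rot [3.1397 0.0061 3.1028] F [ 0.6 -0.8 -0. ] op 0.0914
shift [ 1.1 -0.4  2.2] turn -0.02
```

View pics/w3.png

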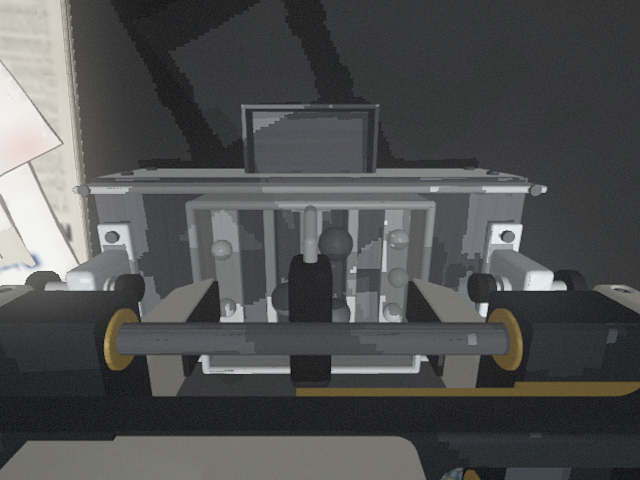

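The grip is centred between the fingers at (310,318), so I'm closing.

```bash
python3 -m pendant '[[[1,0,1],0],[[1,0,1],0],[[1,0,1],0],[[1,0,1],0],[[1,0,1],0],[[1,0,1],0],[[1,0,1],0],[[1,0,1],0]]' 0 50
python3 -m pendant '[[[0,0,0],0],[[0,0,0],0],[[0,0,0],0]]'
python3 - <<'E'
from h import *
go([.500,.3033,.105],np.pi-.0385)
E
```

```text
time: 3.45
tool_pos: [0.5002, 0.3037, 0.1064]
tool_rot: [3.139, 0.007, 3.103]
contact_force: [0.2, -0.5, -0.2]
opening: 0.0433
time: 3.7
tool_pos: [0.5002, 0.3037, 0.1064]
tool_rot: [3.139, 0.007, 3.103]
contact_force: [0.6, 0.2, 0.3]
opening: 0.0231
t 3.7 pos [0.5002 0.3037 0.1064] rot [3.1395 0.0066 3.1029] F [0.6 0.2 0.3] op 0.0231
shift [ 0.2 -0.4  1.4] turn -0.01
```

```bash
python3 -m pendant '[[[0,0,0],0],[[0,0,0],0],[[0,0,0],0],[[0,0,0],0]]'; python3 -m pendant '[[[0,0,1],0],[[0,0,1],0]]'
python3 - <<'E'
from h import *
go([.500,.3033,.105],np.pi-.0385)
E
```

```text
time: 4.03
tool_pos: [0.5002, 0.3035, 0.1064]
tool_rot: [3.14, 0.006, 3.103]
contact_force: [0.8, -1.2, -0.1]
opening: 0.0177
time: 4.2
tool_pos: [0.5002, 0.3035, 0.1063]
tool_rot: [3.14, 0.007, 3.103]
contact_force: [-2.3, -2.5, 7.8]
opening: 0.018
t 4.2 pos [0.5002 0.3035 0.1063] rot [3.1397 0.007  3.1029] F [-2.3 -2.5  7.8] op 0.018
shift [ 0.2 -0.2  1.3] turn -0.01
```

```bash
python3 -m pendant '[[[0,14,0.3],0],[[0,17,0.3],0],[[0,17,0.3],0]]'; python3 -m pendant '[[[0,2,0.3],0],[[0,2,0.3],0]]';  python3 - <<'E'
from h import *
go([.500,.3033,.105],np.pi-.0385)
im=robot.read_camera('wrist'); cv2.imwrite('pics/w4.png',im[:,:,::-1])
E
```

```text
time: 4.45
tool_pos: [0.501, 0.3217, 0.1064]
tool_rot: [3.138, 0.008, 3.104]
contact_force: [-0.5, 2.5, 3.3]
opening: 0.0177
time: 4.62
tool_pos: [0.5012, 0.3237, 0.1064]
tool_rot: [3.138, 0.008, 3.104]
contact_force: [-1.0, -0.5, 4.5]
opening: 0.018
t 4.62 pos [0.5012 0.3237 0.1064] rot [3.1383 0.0082 3.1041] F [-1.  -0.5  4.5] op 0.018
shift [  0.4 -20.5   1.3] turn 0.06
```

View pics/w4.png

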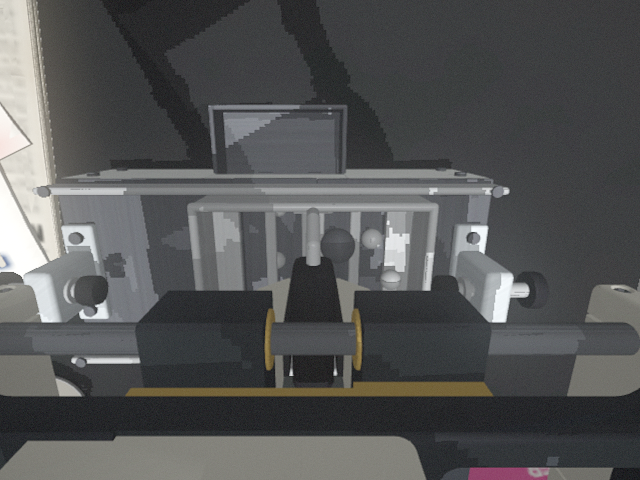

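```bash
for i in 1; do python3 -m pendant '[[[0,2,0.3],0],[[0,2,0.3],0]]'; python3 -m pendant '[[[0,1.5,0.3],0],[[0,1.5,0.3],0]]'; done
```

```text
time: 4.83
tool_pos: [0.5014, 0.3254, 0.1064]
tool_rot: [3.138, 0.009, 3.104]
contact_force: [-0.2, -2.2, 5.1]
opening: 0.0177
time: 5.0
tool_pos: [0.5016, 0.3263, 0.1064]
tool_rot: [3.139, 0.009, 3.104]
contact_force: [-0.4, -3.3, 6.2]
opening: 0.0177
```

```bash
python3 -m pendant '[[[0,1.5,0.1],0],[[0,1.5,0.1],0]]'; python3 -m pendant '[[[0,1.5,0.1],0],[[0,1.5,0.1],0]]'
```

```text
time: 5.17
tool_pos: [0.5017, 0.3273, 0.1064]
tool_rot: [3.14, 0.009, 3.103]
contact_force: [0.1, -3.7, 4.2]
opening: 0.0176
time: 5.33
tool_pos: [0.5019, 0.3287, 0.1063]
tool_rot: [3.14, 0.009, 3.103]
contact_force: [-0.3, -3.1, 5.4]
opening: 0.0177
```

```bash
python3 -m pendant '[[[0.2,1.5,0],0],[[0.2,1.5,0],0]]'; python3 -m pendant '[[[0.2,1.5,0],0],[[0.2,1.5,0],0]]'
```

```text
time: 5.5
tool_pos: [0.5019, 0.3301, 0.1063]
tool_rot: [3.14, 0.009, 3.103]
contact_force: [0.2, -5.2, 4.6]
opening: 0.0178
time: 5.67
tool_pos: [0.5019, 0.3309, 0.1064]
tool_rot: [-3.142, 0.009, 3.103]
contact_force: [0.2, -6.9, 5.1]
opening: 0.0177
```

```bash
python3 -m pendant '[[[0.2,1.8,0],0],[[0.2,1.8,0],0]]';  python3 - <<'E'
from h import *
im=robot.read_camera('wrist'); cv2.imwrite('pics/w5.png',im[:,:,::-1])
go([.500,.3033,.105],np.pi-.0385)
E
```

```text
time: 5.83
tool_pos: [0.5019, 0.3312, 0.1064]
tool_rot: [-3.139, 0.009, 3.103]
contact_force: [-0.2, -9.7, 6.6]
opening: 0.018
t 5.88 pos [0.5019 0.3312 0.1064] rot [-3.139   0.0087  3.103 ] F [ -0.9 -10.4   5.7] op 0.018
shift [  0.9 -27.9   1.5] turn -0.0
```

View pics/w5.png

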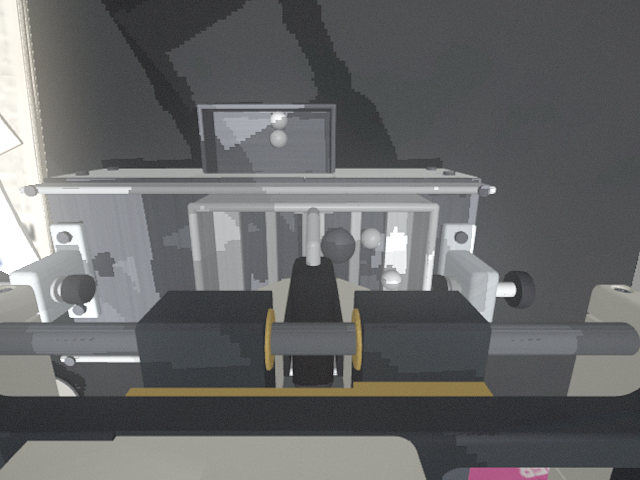

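Two balls are already in the trough at (279,119) and (279,138), and the left stop is pressed. Now for the right stop.

```bash
python3 -m pendant '[[[0.5,-18,0.2],0],[[0.8,-36,0.2],0],[[0.8,-48,0.2],0],[[0.8,-51,0.2],0],[[0.8,-51,0.2],0]]'; python3 -m pendant '[[[0,-1.5,0.2],0],[[0,-1.5,0.2],0]]';python3 -m pendant '[[[0,-1.5,0.2],0],[[0,-1.5,0.2],0]]'
```

```text
time: 6.3
tool_pos: [0.4992, 0.2797, 0.1064]
tool_rot: [-3.139, 0.009, 3.102]
contact_force: [-0.4, -3.2, 3.8]
opening: 0.0177
time: 6.47
tool_pos: [0.4994, 0.2789, 0.1063]
tool_rot: [-3.14, 0.009, 3.102]
contact_force: [-0.6, 0.3, 5.0]
opening: 0.0177
time: 6.63
tool_pos: [0.4995, 0.2783, 0.1063]
tool_rot: [-3.141, 0.01, 3.103]
contact_force: [-0.2, 3.1, 4.6]
opening: 0.0176
```

```bash
python3 -m pendant '[[[0,-2,0.1],0],[[0,-2,0.1],0]]'; python3 -m pendant '[[[0,-2,0.1],0],[[0,-2,0.1],0]]';python3 -m pendant '[[[0,-2,0],0],[[0,-2,0],0]]';python3 - <<'E'
from h import *
im=robot.read_camera('wrist'); cv2.imwrite('pics/w6.png',im[:,:,::-1])
go([.500,.3033,.105],np.pi-.0385)
E
```

```text
time: 6.8
tool_pos: [0.4995, 0.2766, 0.1064]
tool_rot: [-3.141, 0.01, 3.103]
contact_force: [-0.4, 3.2, 4.4]
opening: 0.018
time: 6.97
tool_pos: [0.4995, 0.2745, 0.1064]
tool_rot: [-3.141, 0.011, 3.103]
contact_force: [-0.8, 2.8, 5.1]
opening: 0.018
time: 7.13
tool_pos: [0.4994, 0.2721, 0.1064]
tool_rot: [-3.141, 0.01, 3.103]
contact_force: [-0.2, 2.6, 5.0]
opening: 0.0177
t 7.18 pos [0.4994 0.2721 0.1063] rot [-3.1409  0.0104  3.1029] F [1.  1.8 4. ] op 0.0177
shift [ 0.6 31.2  1.3] turn -0.01
```

View pics/w6.png

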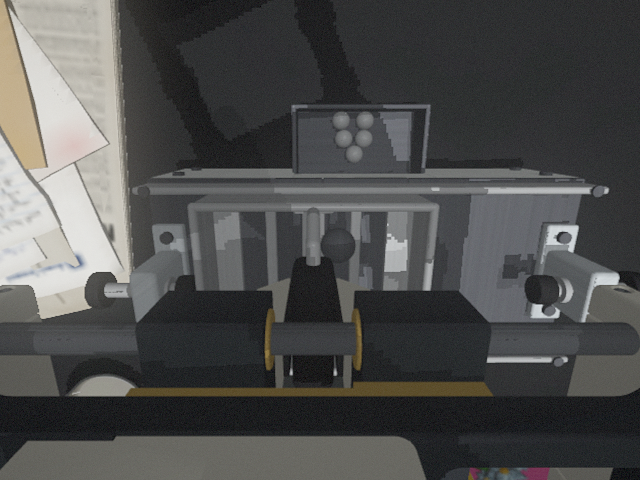

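All five small balls are in the trough, around (340–365, 120–155). The stop presses still have to be completed.

```bash
python3 -m pendant '[[[0,-2,0],0],[[0,-2,0],0]]'; python3 -m pendant '[[[0,-1.8,0],0],[[0,-1.8,0],0]]';python3 -m pendant '[[[0,-1.8,0],0],[[0,-1.8,0],0]]'
```

```text
time: 7.35
tool_pos: [0.4993, 0.2697, 0.1063]
tool_rot: [-3.141, 0.01, 3.103]
contact_force: [0.0, 3.0, 5.6]
opening: 0.0179
time: 7.52
tool_pos: [0.4993, 0.2684, 0.1064]
tool_rot: [3.141, 0.011, 3.102]
contact_force: [0.9, 6.0, 3.5]
opening: 0.0178
time: 7.68
tool_pos: [0.4993, 0.268, 0.1065]
tool_rot: [3.138, 0.011, 3.102]
contact_force: [0.3, 10.4, 3.3]
opening: 0.0177
```

```bash
python3 -m pendant '[[[0,18,0],0],[[-0.5,36,0],0],[[-1,52,0],0],[[-1,57,0],0],[[-1,57,0],0],[[-1,58,0],0]]'; python3 -m pendant '[[[0,2,0],0],[[0,2,0],0]]';python3 -m pendant '[[[0,2,0],0],[[0,2,0],0]]'
```

```text
time: 8.18
tool_pos: [0.5025, 0.3254, 0.1063]
tool_rot: [3.139, 0.011, 3.103]
contact_force: [-0.2, -2.1, 3.9]
opening: 0.0178
time: 8.35
tool_pos: [0.5025, 0.3261, 0.1063]
tool_rot: [3.141, 0.01, 3.102]
contact_force: [-0.0, -2.0, 4.8]
opening: 0.0176
time: 8.52
tool_pos: [0.5025, 0.3264, 0.1064]
tool_rot: [-3.14, 0.01, 3.102]
contact_force: [-1.4, -4.0, 5.6]
opening: 0.0174
```

```bash
python3 -m pendant '[[[0,2.5,0],0],[[0,2.5,0],0]]'; python3 -m pendant '[[[0,2.5,0],0],[[0,2.5,0],0]]';python3 -m pendant '[[[0,2,0],0],[[0,2,0],0]]'
```

```text
time: 8.68
tool_pos: [0.5025, 0.3271, 0.1064]
tool_rot: [-3.138, 0.009, 3.101]
contact_force: [-0.9, -3.4, 5.2]
opening: 0.0177
time: 8.85
tool_pos: [0.5024, 0.3278, 0.1065]
tool_rot: [-3.136, 0.008, 3.1]
contact_force: [-0.5, -3.7, 6.5]
opening: 0.0174
time: 9.02
tool_pos: [0.5024, 0.328, 0.1066]
tool_rot: [-3.134, 0.007, 3.099]
contact_force: [-1.0, -4.5, 6.2]
opening: 0.0178
```

```bash
python3 -m pendant '[[[0,2.5,-0.2],0],[[0,3,-0.2],0],[[0,3.5,-0.2],0],[[0,3.5,-0.2],0]]'
```

```text
time: 9.35
tool_pos: [0.5024, 0.3299, 0.1067]
tool_rot: [-3.132, 0.006, 3.099]
contact_force: [-0.5, -5.8, 5.5]
opening: 0.0179
```

```bash
python3 -m pendant '[[[0,2.5,-0.2],0],[[0,3,-0.2],0],[[0,3,-0.2],0]]'
```

```text
time: 9.6
tool_pos: [0.5024, 0.3306, 0.1069]
tool_rot: [-3.128, 0.005, 3.098]
contact_force: [-1.2, -7.8, 7.2]
opening: 0.0177
```

```bash
python3 -m pendant '[[[0,2.5,-0.2],0],[[0,3,-0.2],0],[[0,3,-0.2],0]]';  python3 - <<'E'
from h import *
im=robot.read_camera('wrist'); cv2.imwrite('pics/w7.png',im[:,:,::-1])
go([.500,.3033,.105],np.pi-.0385)
E
```

```text
time: 9.85
tool_pos: [0.5024, 0.3309, 0.1072]
tool_rot: [-3.124, 0.004, 3.098]
contact_force: [-1.8, -8.8, 7.1]
opening: 0.0178
t 9.9 pos [0.5024 0.3309 0.1072] rot [-3.1245  0.0043  3.0981] F [-2.4 -9.6  6.8] op 0.0177
shift [  1.2 -27.7   2.7] turn -0.29
```

View pics/w7.png

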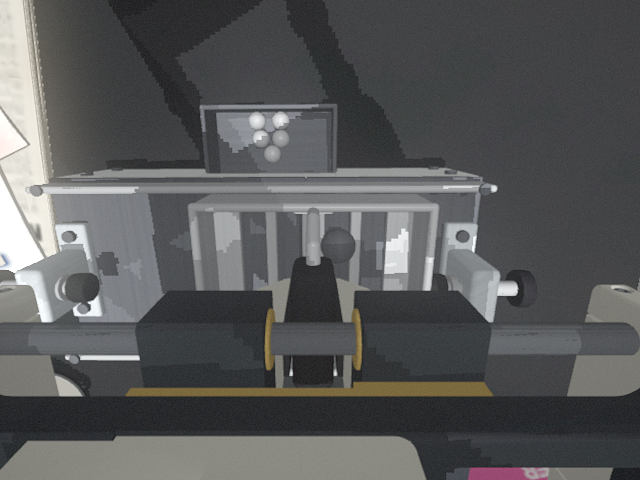

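```bash
python3 -m pendant '[[[0.2,-18,0.3],0],[[0.5,-36,0.3],0],[[1,-50,0.3],0],[[1,-56,0.3],0],[[1,-57,0.3],0],[[1,-57,0.3],0]]'; python3 -m pendant '[[[0,-2,0],0],[[0,-3,0],0],[[0,-4,0],0],[[0,-4,0],0]]'
```

```text
time: 10.4
tool_pos: [0.4987, 0.2734, 0.1074]
tool_rot: [-3.124, 0.003, 3.097]
contact_force: [-0.3, -1.1, -1.5]
opening: 0.0176
time: 10.73
tool_pos: [0.4985, 0.2699, 0.1073]
tool_rot: [-3.124, 0.003, 3.098]
contact_force: [0.6, 3.2, -3.8]
opening: 0.0176
```

```bash
python3 -m pendant '[[[0,-0.5,1.2],0],[[0,-0.5,1.2],0]]'; python3 -m pendant '[[[0,-2,0.5],0],[[0,-2.5,0.5],0],[[0,-3,0.5],0],[[0,-3,0.5],0]]'
```

```text
time: 10.9
tool_pos: [0.4986, 0.2698, 0.1071]
tool_rot: [-3.125, 0.004, 3.098]
contact_force: [-1.8, -0.5, 3.6]
opening: 0.0177
time: 11.23
tool_pos: [0.4987, 0.2685, 0.107]
tool_rot: [-3.128, 0.005, 3.098]
contact_force: [0.3, 7.6, 0.5]
opening: 0.0179
```

```bash
python3 -m pendant '[[[0,-2,0.7],0],[[0,-2.5,0.7],0],[[0,-2.5,0.7],0]]'; python3 -m pendant '[[[0,-1.5,0.7],0],[[0,-2,0.7],0],[[0,-2,0.7],0]]'
```

```text
time: 11.48
tool_pos: [0.4988, 0.2681, 0.1068]
tool_rot: [-3.132, 0.007, 3.098]
contact_force: [-0.5, 9.7, 0.1]
opening: 0.0175
time: 11.73
tool_pos: [0.4989, 0.2681, 0.1065]
tool_rot: [-3.135, 0.008, 3.098]
contact_force: [-1.1, 9.2, 0.3]
opening: 0.0177
```

Each end has now been pressed twice. I'll go back to the middle and lift.

```bash
python3 -m pendant '[[[0,10,0.5],0],[[-0.5,25,0.5],0],[[-1,34,0.5],0],[[-1,35,0.5],0],[[-1,35,0.5],0]]'; python3 -m pendant '[[[0,0,-3],0],[[0,0,-10],0],[[0,0,-25],0],[[0,0,-45],0],[[0,0,-70],0],[[0,0,-90],0],[[0,0,-100],0],[[0,0,-100],0],[[0,0,-100],0]]'
python3 - <<'E'
from h import *
im=robot.read_camera('wrist'); cv2.imwrite('pics/w8.png',im[:,:,::-1])
im=robot.read_camera('scene'); cv2.imwrite('pics/s8.png',im[:,:,::-1])
go([.493,-.272,.22],np.pi-.15)
E
```

```text
time: 12.15
tool_pos: [0.5015, 0.304, 0.1064]
tool_rot: [-3.136, 0.009, 3.099]
contact_force: [-1.9, 0.4, 3.8]
opening: 0.0176
time: 12.9
tool_pos: [0.5003, 0.3044, 0.2056]
tool_rot: [-3.135, 0.008, 3.099]
contact_force: [-0.2, 0.5, -6.7]
opening: 0.0175
t 13.0 pos [0.4998 0.3042 0.2045] rot [-3.1341  0.0053  3.0989] F [-0.4  0.  -4.6] op 0.0176
shift [ -17.9 -576.   -11.1] turn 6.15
```

View pics/w8.png

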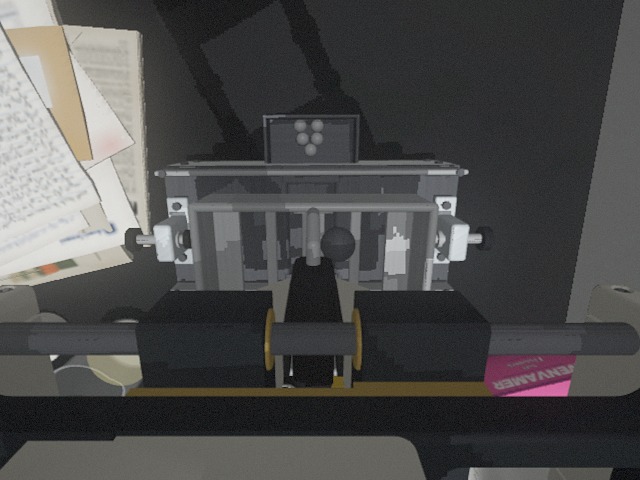

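View pics/s8.png

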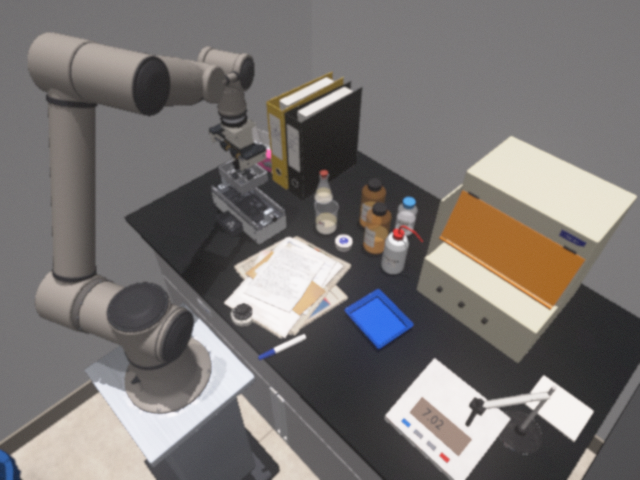

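```bash
python3 -m pendant '[[[-1,-8,-2],0],[[-2,-25,-4],0],[[-3,-50,-6],0],[[-4,-80,-8],0],[[-5,-110,-11],0],[[-5,-140,-11],0],[[-6,-170,-11],0],[[-7,-200,-11],0],[[-8,-230,-11],0],[[-9,-260,-11],0]]'
python3 -m pendant '[[[-1,-30,0],0],[[-2,-60,0],0],[[-3,-90,0],1],[[-4,-120,0],2],[[-5,-150,0],3],[[-6,-180,0],4],[[-7,-210,0],5],[[-8,-235,0],6],[[-9,-255,0],6],[[-9,-265,0],6]]'
python3 - <<'E'
from h import *
go([.493,-.272,.20],np.pi-.15)
E
```

```text
time: 13.83
tool_pos: [0.4966, 0.0422, 0.2166]
tool_rot: [-3.134, 0.003, 3.099]
contact_force: [0.3, -0.0, -5.6]
opening: 0.0177
time: 14.67
tool_pos: [0.4933, -0.2257, 0.2176]
tool_rot: [-3.134, 0.002, 2.992]
contact_force: [-0.1, 0.4, -6.1]
opening: 0.0182
t 14.67 pos [ 0.4933 -0.2257  0.2176] rot [-3.1338e+00  2.4000e-03  2.9917e+00] F [-0.1  0.4 -6.1] op 0.0182
shift [ -6.6 -45.6  18. ] turn 0.01
```

```bash
python3 -m pendant '[[[-2,-15,0],0],[[-4,-32,0],0],[[-6,-43,0],0],[[-6.5,-45.5,0],0],[[-6.5,-45.5,0],0],[[-6.5,-45.5,0],0],[[-6.5,-45.5,0],0]]'
python3 - <<'E'
from h import *
c=robot.calibration('wrist');np.save('c9.npy',c)
im=robot.read_camera('wrist'); cv2.imwrite('pics/w9.png',im[:,:,::-1])
im=robot.read_camera('scene'); cv2.imwrite('pics/s9.png',im[:,:,::-1])
im=robot.read_camera('top'); cv2.imwrite('pics/t9.png',im[:,:,::-1])
crop('pics/w9.png',150,85,490,290,'pics/w9c.png',2.35)
go([.493,-.272,.20],np.pi-.15)
E
```

```text
time: 15.25
tool_pos: [0.4929, -0.2706, 0.218]
tool_rot: [-3.134, 0.002, 2.993]
contact_force: [-0.7, 0.4, -6.4]
opening: 0.0177
t 15.4 pos [ 0.4931 -0.2709  0.2181] rot [-3.1339e+00  2.4000e-03  2.9928e+00] F [ 0.1 -0.5 -6.1] op 0.0177
shift [-0.1 -0.9 18.1] turn 0.07
```

View pics/w9c.png

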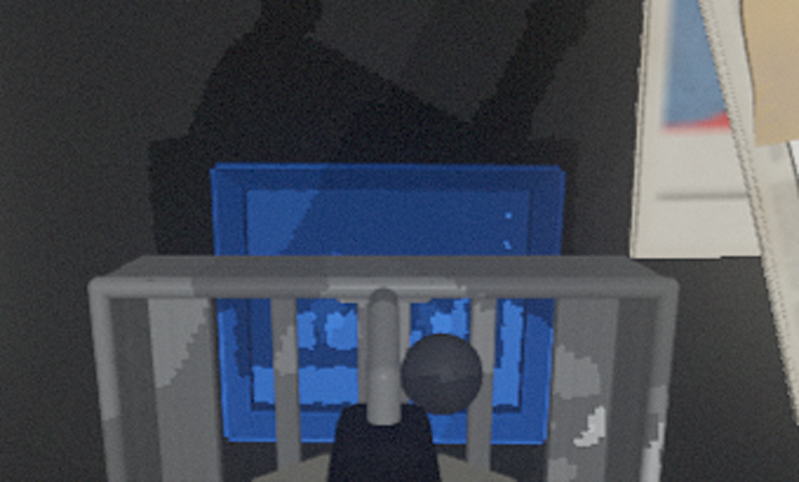

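View pics/t9.png

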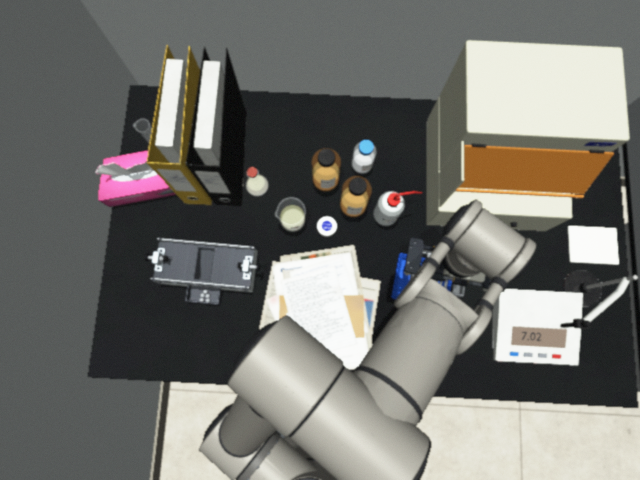

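```bash
cat >> h.py <<'E'
def trayfit(c,o,s,outer,inner=None,x0=(.49,-.27,-.15)):
    f=lambda l:np.array(l,float)/s+np.array(o)
    x,y=.0505+.009,.0625+.009
    for t in (0,.002):
        X,Y=x+t,y+t
        r=fit(c,f(outer),[(-X,-Y,.024),(-X,Y,.024),(X,Y,.024),(X,-Y,.024)],x0);print('tray outer',t,r[0].round(4),r[1].tolist())
    if inner is not None:
        X,Y=.0505,.0625
        r=fit(c,f(inner),[(-X,-Y,.004),(-X,Y,.004),(X,Y,.004),(X,-Y,.004)],x0);print('inner',r[0].round(4),r[1].tolist())
def sieve(c,o,s,L,R,z,top=.0):
    f=lambda l:np.array(l,float)/s+np.array(o)
    a,b=toplane(c,f(L),z),toplane(c,f(R),z); d=b-a; yaw=np.arctan2(-d[0],d[1]); m=(a+b)/2
    print('sieve len',np.linalg.norm(d),'yaw',yaw,'centre',m+.048*np.array([np.cos(yaw),np.sin(yaw),0]))
E
python3 - <<'E'
from h import *
c=np.load('c9.npy',allow_pickle=True).item()
trayfit(c,(150,85),2.35,[(212,166),(566,168),(546,444),(227,440)],[(246,190),(528,192),(521,408),(253,408)])
sieve(c,(150,85),2.35,(88,284),(680,284),.2077)
E
```

```text
tray outer 0 [ 0.4952 -0.2701 -0.1576] [[1.7, 0.9], [-1.7, 1.2], [-0.8, -1.6], [0.8, -1.2]]
tray outer 0.002 [ 0.4957 -0.2702 -0.1576] [[-0.4, -0.7], [0.5, -0.4], [0.9, 0.6], [-0.9, 1.0]]
inner [ 0.4963 -0.2707 -0.1513] [[-0.3, 0.3], [0.6, -0.4], [-1.1, 0.2], [0.8, -0.2]]
sieve len 0.12129083568127656 yaw -0.14900157245512494 centre [ 0.49704521 -0.27111824  0.2077    ]
```

Run:
```python
from h import *
go([.4925,-.2705,.080],np.pi-.153)
```

```text
t 15.4 pos [ 0.4931 -0.2709  0.2181] rot [-3.1339e+00  2.4000e-03  2.9928e+00] F [ 0.1 -0.5 -6.1] op 0.0177
shift [  0.9   1.4 138.1] turn 0.24
```

```bash
python3 -m pendant '[[[0.1,0.2,20],0.2],[[0.4,0.5,50],0.2],[[0.6,0.9,80],0.2],[[0.8,1.2,110],0.2],[[0.9,1.4,128],0.2],[[0.9,1.4,136],0.2],[[0.9,1.4,138],0.2],[[0.9,1.4,138],0.2],[[0.9,1.4,138],0.2],[[0.9,1.4,138],0.2]]'
python3 - <<'E'
from h import *
c=robot.calibration('wrist');np.save('c10.npy',c)
im=robot.read_camera('wrist'); cv2.imwrite('pics/w10.png',im[:,:,::-1])
crop('pics/w10.png',150,85,490,290,'pics/w10c.png',2.35)
im=robot.read_camera('scene'); cv2.imwrite('pics/s10.png',im[:,:,::-1])
crop('pics/s10.png',320,240,440,360,'pics/s10c.png',5)
go([.4925,-.2705,.05],np.pi-.153)
E
```

```text
time: 16.23
tool_pos: [0.4935, -0.2711, 0.0818]
tool_rot: [-3.132, 0.005, 2.989]
contact_force: [-0.1, 0.3, -5.6]
opening: 0.0176
t 16.33 pos [ 0.4932 -0.2709  0.0814] rot [-3.1327  0.0046  2.9893] F [-0.4 -0.1 -5.8] op 0.0178
shift [ 0.9  0.6 31.4] turn 0.04
```

View pics/w10c.png

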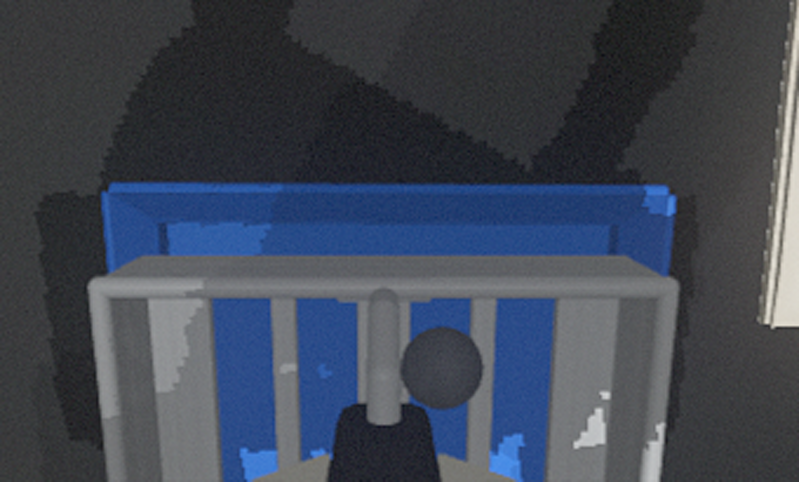

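View pics/s10c.png

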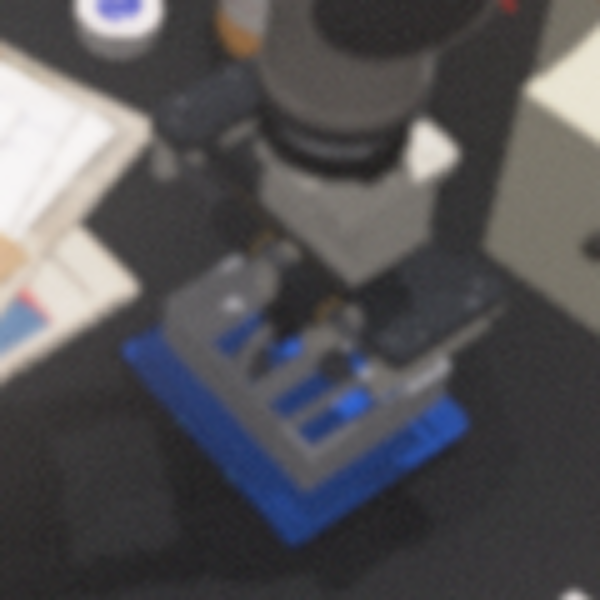

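```bash
python3 - <<'E'
from h import *
c=np.load('c10.npy',allow_pickle=True).item()
o,s=(150,85),2.35
f=lambda l:np.array(l,float)/s+np.array(o)
def edge(L,R,z,h,n):
    a,b=toplane(c,f(L),z),toplane(c,f(R),z); d=b-a; yaw=np.arctan2(-d[0],d[1]); m=(a+b)/2+h*np.array([np.cos(yaw),np.sin(yaw),0]); print(n,np.linalg.norm(d).round(4),'yaw',yaw.round(4),m.round(4))
edge((107,184),(672,187),.024,.0605,'tray outer')
edge((160,252),(612,252),.004,.0505,'floor y only')
edge((165,222),(608,224),.004,.0505,'floor corner')
zr=.0814-.0104
edge((88,284),(680,284),zr,.048,'sieve')
edge((110,257),(660,257),zr-.034+.0,.048,'sieve bottom front')
print('tool yaw',np.pi-2.9893)
E
python3 - <<'E'
from h import *
crop('pics/w10.png',170,150,330,220,'pics/a.png',5);crop('pics/w10.png',300,150,460,220,'pics/b.png',5)
E
```

```text
tray outer 0.1436 yaw -0.1582 [ 0.494  -0.2704  0.024 ]
floor y only 0.1285 yaw -0.1523 [ 0.5037 -0.2725  0.004 ]
floor corner 0.1247 yaw -0.1571 [ 0.4956 -0.2714  0.004 ]
sieve 0.1216 yaw -0.1519 [ 0.4977 -0.2717  0.071 ]
sieve bottom front 0.1346 yaw -0.1522 [ 0.4975 -0.2717  0.037 ]
tool yaw 0.15229265358979305
```

View pics/a.png

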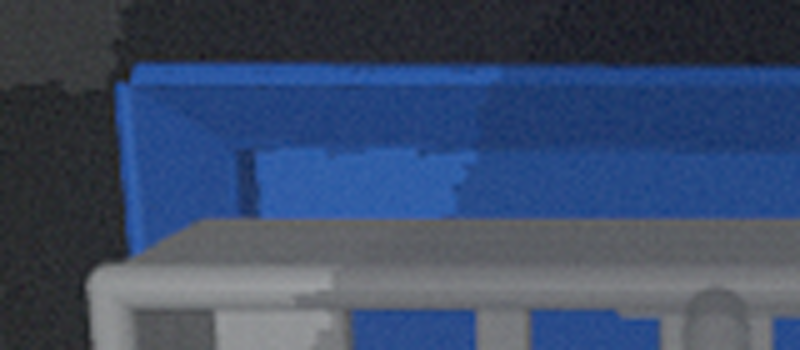

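View pics/b.png

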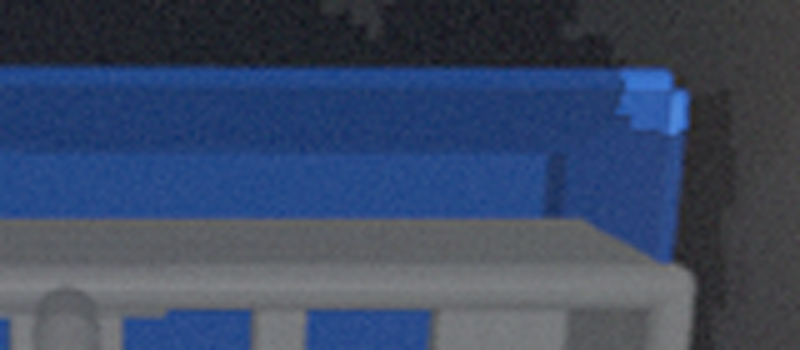

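Run:
```python
from h import *
c=np.load('c10.npy',allow_pickle=True).item()
def edge(L,R,z,h,n):
    a,b=toplane(c,L,z),toplane(c,R,z); d=b-a; yaw=np.arctan2(-d[0],d[1]); m=(a+b)/2+h*np.array([np.cos(yaw),np.sin(yaw),0]); print(n,np.linalg.norm(d).round(4),'yaw',yaw.round(4),m.round(4))
edge((196,162.8),(435,163.8),.024,.0605,'tray outer corners')
edge((193.2,167),(438,168.4),.024,.0585,'tray outer2')
edge((221.6,180),(409,180.6),.004,.0505,'floor')
edge((217.8,180),(413,180.6),.014,.0505,'upright top (y only)')
edge((211,193.8),(417,193.8),.037,.048,'sieve bottom')
edge((187.5,206),(438.8,206),.071,.048,'sieve rim')
```

```text
tray outer corners 0.1427 yaw -0.1571 [ 0.4936 -0.2704  0.024 ]
tray outer2 0.1467 yaw -0.1585 [ 0.4942 -0.2705  0.024 ]
floor 0.124 yaw -0.1557 [ 0.496  -0.2708  0.004 ]
upright top (y only) 0.1236 yaw -0.1556 [ 0.4948 -0.2705  0.014 ]
sieve bottom 0.1184 yaw -0.1522 [ 0.4972 -0.2715  0.037 ]
sieve rim 0.1213 yaw -0.1519 [ 0.4978 -0.2718  0.071 ]
```

```bash
python3 - <<'E'
from h import *
go([.4914,-.2700,.058],np.pi-.156)
E
python3 -m pendant '[[[0.8,0.3,2],0.2],[[1.6,0.6,8],0.2],[[1.9,0.7,14],0.2],[[1.9,0.7,19],0.2],[[1.9,0.7,22],0.2],[[1.9,0.7,23],0.2],[[1.9,0.7,23],0.2]]'
python3 - <<'E'
from h import *
c=robot.calibration('wrist');np.save('c11.npy',c)
im=robot.read_camera('wrist'); cv2.imwrite('pics/w11.png',im[:,:,::-1])
crop('pics/w11.png',150,125,490,290,'pics/w11c.png',2.35)
go([.4914,-.2700,.0484],np.pi-.156)
E
```

```text
t 16.33 pos [ 0.4932 -0.2709  0.0814] rot [-3.1327  0.0046  2.9893] F [-0.4 -0.1 -5.8] op 0.0178
shift [ 2.   0.9 23.4] turn 0.21
time: 16.92
tool_pos: [0.4913, -0.2701, 0.0578]
tool_rot: [-3.133, 0.004, 2.986]
contact_force: [0.9, 0.8, -4.9]
opening: 0.0177
t 16.97 pos [ 0.4914 -0.2702  0.0582] rot [-3.1329  0.0043  2.9859] F [-0.2  0.  -5.1] op 0.0175
shift [0.1 0.3 9.8] turn 0.02
```

View pics/w11c.png

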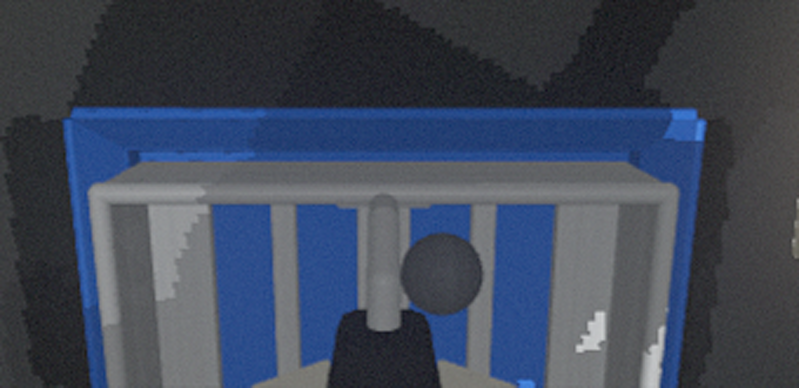

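The sieve is centred in the rim (gaps 22 px and 26 px) with no contact force. Lowering slowly.

```bash
python3 -m pendant '[[[0,0.2,2],0],[[0,0.2,4],0],[[0,0.2,5.5],0],[[0,0.2,6],0],[[0,0.2,6],0]]';python3 -m pendant '[[[0,0,1],0],[[0,0,2],0],[[0,0,2],0]]'
```

```text
time: 17.38
tool_pos: [0.4914, -0.27, 0.052]
tool_rot: [-3.133, 0.004, 2.986]
contact_force: [0.2, 0.0, -4.6]
opening: 0.0177
time: 17.63
tool_pos: [0.4913, -0.2699, 0.0498]
tool_rot: [-3.133, 0.004, 2.986]
contact_force: [-1.5, -0.1, -6.2]
opening: 0.0175
```

```bash
python3 -m pendant '[[[0,0,0.7],0],[[0,0,1],0],[[0,0,1],0]]';python3 -m pendant '[[[0,0,0.5],0],[[0,0,0.8],0],[[0,0,0.8],0]]'
```

```text
time: 17.88
tool_pos: [0.4914, -0.27, 0.049]
tool_rot: [-3.133, 0.004, 2.986]
contact_force: [0.9, -0.5, -5.0]
opening: 0.0175
time: 18.13
tool_pos: [0.4915, -0.2702, 0.0487]
tool_rot: [-3.133, 0.005, 2.986]
contact_force: [-2.2, -0.1, 0.9]
opening: 0.0172
```

```bash
python3 -m pendant '[[[0,0,0.5],0],[[0,0,0.5],0],[[0,0,0.5],0]]';python3 -m pendant '[[[0,0,0],0],[[0,0,0],0],[[0,0,0],0],[[0,0,0],0],[[0,0,0],0]]' 0.45
python3 - <<'E'
from h import *
im=robot.read_camera('wrist'); cv2.imwrite('pics/w12.png',im[:,:,::-1])
E
```

```text
time: 18.38
tool_pos: [0.4915, -0.2703, 0.0486]
tool_rot: [-3.133, 0.005, 2.986]
contact_force: [-2.0, -0.1, 3.6]
opening: 0.018
time: 18.8
tool_pos: [0.4917, -0.2703, 0.0486]
tool_rot: [-3.132, 0.005, 2.986]
contact_force: [0.8, -0.1, 0.3]
opening: 0.0405
```

View pics/w12.png

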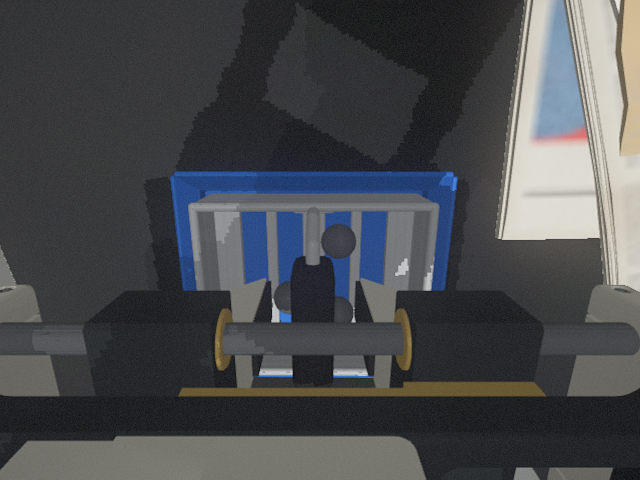

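Released, with the three large balls in the sieve. Retreating upward.

```bash
python3 -m pendant '[[[0,0,-5],0],[[0,0,-15],0],[[0,0,-35],0],[[0,0,-65],0],[[0,0,-100],0],[[0,0,-130],0],[[0,0,-145],0],[[0,0,-150],0],[[0,0,-150],0],[[0,0,-150],0]]'
python3 - <<'E'
from h import *
c=robot.calibration('wrist');np.save('c13.npy',c)
im=robot.read_camera('wrist'); cv2.imwrite('pics/w13.png',im[:,:,::-1])
im=robot.read_camera('scene'); cv2.imwrite('pics/s13.png',im[:,:,::-1])
im=robot.read_camera('top'); cv2.imwrite('pics/t13.png',im[:,:,::-1])
crop('pics/w13.png',150,85,490,290,'pics/w13c.png',2.35)
crop('pics/s13.png',200,160,440,360,'pics/s13c.png',3)
go([.4,0,.3],3)
E
```

```text
time: 19.68
tool_pos: [0.4907, -0.2685, 0.198]
tool_rot: [-3.133, 0.004, 2.986]
contact_force: [-0.5, -0.6, -0.7]
opening: 0.0413
t 19.83 pos [ 0.4905 -0.2684  0.197 ] rot [-3.1339e+00  2.3000e-03  2.9858e+00] F [ 0.2  0.1 -0.9] op 0.0416
shift [ 130.8  250.3 -105.3] turn -0.81
```

View pics/w13c.png

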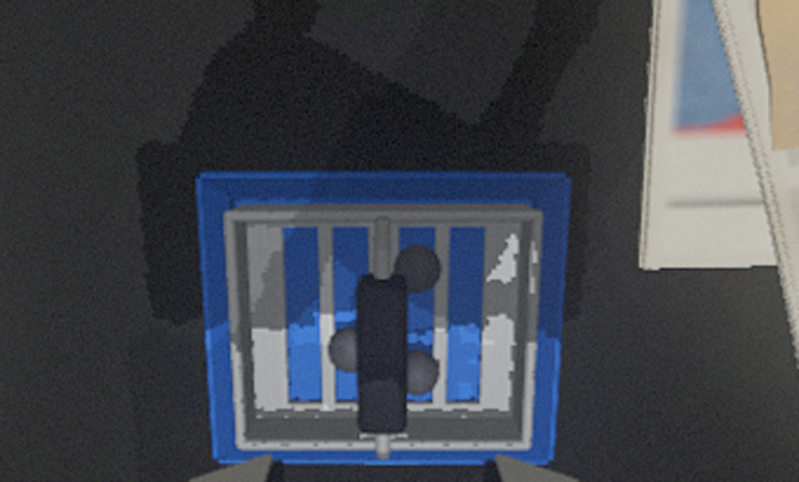

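View pics/s13c.png

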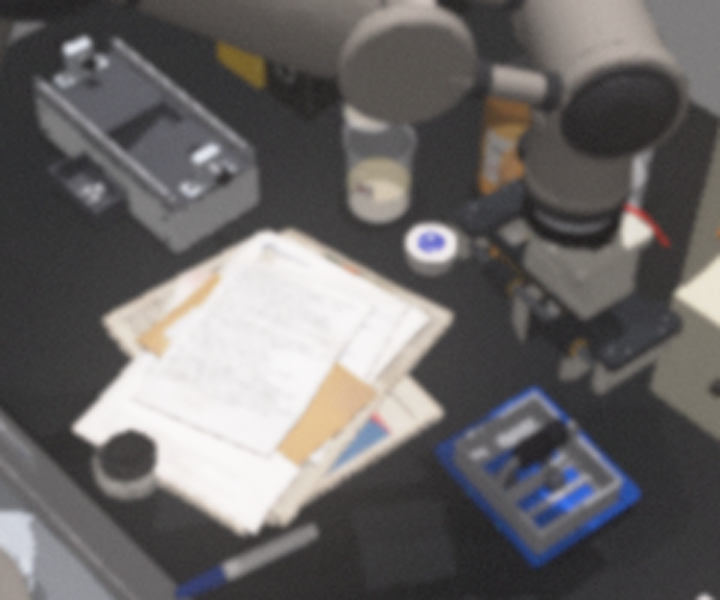

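Run:
```python
from h import *
c=np.load('c13.npy',allow_pickle=True).item()
f=lambda l:np.array(l,float)/2.35+np.array((150,85))
for z in (.038,.042,.048):
    P=[(-.048,-.06,z),(-.048,.06,z),(.048,.06,z),(.048,-.06,z)]
    print(z,*fit(c,f([(223,209),(543,209),(530,449),(239,450)]),P,[.49,-.27,-.15]))
trayfit(c,(150,85),2.35,[(196,174),(571,174),(554,465),(214,463)])
```

```text
0.038 [ 0.49506117 -0.27021533 -0.15251122] [[ 0.7  1.1]
 [-0.5  0.6]
 [ 0.  -0.9]
 [-0.2 -1.1]]
0.042 [ 0.49420626 -0.27005617 -0.15250647] [[-0.2  0.5]
 [ 0.4  0. ]
 [ 0.8 -0.1]
 [-1.  -0.4]]
0.048 [ 0.49292943 -0.26981853 -0.15249886] [[-1.6 -0.3]
 [ 1.7 -0.8]
 [ 2.   1. ]
 [-2.2  0.7]]
tray outer 0 [ 0.4949 -0.2703 -0.1568] [[2.0, 1.3], [-1.8, 1.4], [-1.9, -2.1], [1.7, -1.7]]
tray outer 0.002 [ 0.4954 -0.2704 -0.1568] [[-0.3, -0.3], [0.5, -0.3], [-0.1, 0.2], [-0.1, 0.6]]
```

Run:
```python
from cell import robot
print(robot.hand_in(), robot.observe()['time'])
```

```text
the job is handed in; nothing more can be done
the job is handed in; nothing more can be done
```

The sieve is seated in the blue wash tray with the three large balls in it, and the job is handed in. It took about 20 s of the 64 s allowed.

**Shaking:** I ran the sieve against each rubber stop twice. The readings peaked at about 9–10 N each time. By my estimate that is 6–8 N on the rubber, because sliding friction took about 2–3 N of each reading. I never saw a reading above about 10.5 N. The last picture of the trough, taken after the lift, showed all five small balls in it.

**Placing:** The sieve went in with no side load and touched the floor at the expected height, within 0.2 mm. In the last picture its centre was within about 0.5 mm of the tray's, all round inside the rim. The gripper was open and well clear.

**Things that were off:**
- **Tilt while shaking:** During the second left press the tool tilted by about 1°. On the way to the last right press it was briefly carrying part of the sieve's weight. One end of the sieve may have risen about 1–2 mm off the deck. I corrected this by pressing down before finishing that press.
- **Height in the last picture:** My image fit of the sieve's rim matched slightly better at 42 mm than at the expected 38 mm. That is within measuring error, and the contact height supports it being fully down.
- **Camera disagreement:** The top camera placed the sorting box about 7 mm off from the wrist camera in y. I used the wrist camera, and the grasp confirmed it.

I kept the arm clear of the bottle and beaker. They looked unmoved in a top view taken over the tray just before lowering, but I did not measure their positions.

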